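# Set a straightedge against two tooling pins

## Task

Pick up the straightedge by its grip and lay it flat on the open part of the drilling plate, clear of the two tooling pins. Then slide it across the plate until its long edge bears on both pins at once, pressing gently because the pins stand in soft rubber bushes that must not be strained, and let go so that it stays lying against both pins, each still lightly pressed. Leave the other things alone.

Things in the scene. Friction and masses are not known exactly. Their poses are not given: they have to be found in the camera images.
- straightedge: Loose steel straightedge, a flat bar 240 mm long (y), 50 mm wide (x), 10 mm thick, both long edges alike; 0.45 to 0.65 kg. On its middle stands a black grip block 70 mm long (y), 18 mm wide (x), top 38 mm above the bar's underside. Origin: centre of the underside, z up. It starts on the bench; a half turn makes no difference. Sliding it takes 1.5 to 3.5 N, more if it is pressed down.
- drill_plate: Fixed aluminium drilling plate, 220 mm deep (x), 300 mm wide (y), 8 mm thick. Origin: centre of its underside; x points away from the robot, from the open part to the edge with two upright steel pins, 10 mm in diameter, 27 mm high above the top, near x = 68, y = +80 and -80 mm. Open part: the straightedge's origin at x from -85 to +10 mm here, no pin touched.
- slot_left: Left pin's dark slot, 58 mm long, along the plate's x (its x too). Origin: slot centre on the plate's top. The 10 mm pin is clamped anywhere from 18 mm before to 18 mm behind the slot's centre along x; the pose does not tell where: see or feel it. Its sprung rubber bush gives towards +x 1 mm for each 2.5 N, at most 6 mm; more than 6 N strains it.
- slot_right: Right pin's slot: just like the left one, but its pin is clamped at its own place, also up to 18 mm before or behind the slot's centre, so the line over both pins may stand up to 0.23 rad askew to the plate's y.
- tape: Bystander: roll of masking tape lying flat, 96 mm in diameter, 19 mm high. Origin at the centre of its underside.
- reel: Bystander: small white solder reel, about 56 mm in diameter and 30 mm thick, standing on its rim. Origin at the centre of its underside.
- pliers: Bystander: long-nose pliers with orange handles lying flat, 208 x 64 x 14 mm, long along x. Origin at the centre of the underside.

How it is judged:
By the outcome, as a careful person would: the job done as asked, in the order asked, and still so for the second after the job is handed in, with the robot touching nothing.
It also fails if it takes over 72 s, if anything falls off the work surface, if the arm or the gripper's body presses on something with over 40 N, if the wrist force passes 120 N, or if a joint passes its speed limit or range.

## Robot

A 7-joint arm with a two-finger parallel gripper is mounted at the origin on a cart in front of the work surface, level with it; the furniture and walls round the work are solid. World frame = base frame: x ahead of the robot, y to its left, z up, the work surface at z = 0. Lengths are in m, angles in rad, forces in N, time in s.
With the tool pointing down it reaches from about 0.425 to 0.925 m from the base axis. Payload 6.8 kg.
Tool frame: the origin (TCP) lies midway between the tips of the shut fingers; the grasp point (between the pads) lies 19 mm behind it (grip_point_offset is the distance from the TCP to the grasp point, in m); y points along the fingers, x is the direction in which the jaws open and shut, and the axes are right-handed (so a half turn about y gives the same grasp; the last joint's range is limited). The gripper opens to 85 mm and grips with 20 to 120 N. Pads are 22 mm wide; open, the fingers measure 114 mm over their backs; the gripper's body (76 mm by 85 mm) begins 54 mm behind the grasp point. The pads swing forward as they close: fully open they stand 13 mm farther back than shut.
Start: joints at [-1.436, 0.477, 0.022, 1.555, -0.011, 1.109, -0.083], TCP at [0.162, 0.655, 0.231] pointing down, gripper open.
Joint ranges: [-2.96, 2.96], [-0.34, 2.1], [-1.41, 1.46], [0.24, 2.44], [-1.37, 4.51], [0.17, 1.92], [-2.96, 2.96]. Speed limits (rad/s): [2.39, 2.39, 3.14, 3.14, 3.14, 3.14, 3.14].

## Interface

Orientations are given as a unit quaternion [w, x, y, z].
In Python, from station import get_obs, read_camera, hand_in, grip_point_offset gives the robot as it stands.
- The arm moves only by the tool play_rows, never from a script. Its argument "increments" is a list of rows, each a list of 2 entries, a list of its own where there are three numbers: the shift along the tool's x, y, z in m, then the turn, a rotation vector about the tool's x, y, z in degrees. In form: [[[tx, ty, tz], [ax, ay, az]], ...]. A call has 1 to 20 rows; each row shifts and turns the commanded pose from where the row before left it, along the tool's axes as they then stand; what a row does not reach is not made up. A row lasts 1/12 s, in which the tool goes at most 41.7 mm and 7.16 degrees, less where a joint would pass 70% of its speed; a pose out of reach is approached as far as the arm can. A call with a gripper value outside its range is refused whole. "gripper" is the finger opening in m, from 0 to 0.0854, set as the call begins (left out, the last holds). The fingers move at their own pace and stop on an object; "grip_force" is the grip in N (left out, the last holds). Time passes only in rows, so rows that do not move let the fingers close. It gives the time, the measured TCP pose, the force and the opening at its end, in the units of the state.
- get_obs(): the state, without advancing time (a new reading comes with each control period).
- read_camera(name): name is "side" or "top"; returns a dict with "color" (400x640x3 uint8, red, green, blue), "range_z" (400x640 float32, m along the optical axis (not along the pixel's ray), 0 where there is no reading), "intrinsics" (3x3 intrinsics, pixels), "R" (3x3) and "t" (3): a world point X has camera coordinates R X + t. Camera axes: x right, y down, z forward; pixel columns grow to the right and rows downward; lengths in m; the calibration is good to about 2 mm. A picture is of the moment at which its call begins.
- hand_in(): hands the job in, once; it reports no verdict.
The state is a dict: "t": time; "q": joint angles; "joint_vel": joint speeds; "joint_torque": joint torques, N m; "eef_pos": TCP position; "tool_rot": TCP orientation; "contact_force": force on the tool from outside, world axes, zero at the start; "torque": the same for the moment, N m; "gripper_width": opening from 0.0 (shut) to 1.0 (fully open).
Only numpy, scipy, OpenCV 4.12 (cv2) and the standard library are available. Lean on these libraries where they do the work, as an engineer would, in place of code of your own. Each camera call takes 0.05 s, during which the arm holds its last target. There are 200 camera calls.

## Working session

There is one attempt and no reset: what is moved stays moved. The work goes in short steps, Python scripts to look and compute and a tool call to move; the robot and the scene stay as the last step left them, time stands still between calls to the robot, and variables do not carry over. Pictures are saved under pics/ and viewed, about 8 in all and at most 12, crops included, and the job is handed in when it is done.

Besides the shell and the picture viewer there is one more tool, called after "Call:" as name([rows], argument=value, ...), one row to a line, values as JSON. play_rows: Moves the arm, as the interface text tells. Its arguments: {"type":"object","properties":{"increments":{"type":"array","items":{"type":"array"}},"gripper":{"type":"number"},"grip_force":{"type":"number"}},"required":["increments"]}

```bash
ls; mkdir -p pics; python3 - <<'E'
from station import *
import cv2,numpy as np
print(get_obs(),grip_point_offset)
for n in("top","side"):
    c=read_camera(n); np.savez(f"pics/{n}0.npz",**c)
    cv2.imwrite(f"pics/{n}0.png",c["color"][:,:,::-1]); print(n,c["intrinsics"],c["R"],c["t"])
E
```

```text
pics
{'t': 0.0, 'q': array([-1.43608243,  0.47779201,  0.02232993,  1.55641333, -0.01152128,
        1.10927075, -0.08307267]), 'joint_vel': array([ 2.77007090e-04, -1.56877840e-03,  1.77341610e-03,  1.39484003e-03,
        5.18382168e-04, -7.90884934e-05, -9.26102943e-04]), 'joint_torque': array([-4.23626243e-04, -5.96452618e+01,  1.60769664e+00, -2.81183749e+01,
        1.25019587e-02,  9.57153534e-03, -1.38143014e-05]), 'eef_pos': array([0.16215803, 0.65465225, 0.23034702]), 'tool_rot': array([-0.55645189,  0.55727467,  0.43531365, -0.43624335]), 'contact_force': array([0.13880239, 0.77736602, 0.52740305]), 'torque': array([-0.00623962, -0.05805445,  0.02158806]), 'gripper_width': 1.0019568178425842} 0.0187
top [[457.26224324   0.         325.56420204]
 [  0.         457.26224324 194.00076945]
 [  0.           0.           1.        ]] [[ 0.00871889 -0.9998577  -0.01444144]
 [-0.99912213 -0.00811887 -0.0410981 ]
 [ 0.04097501  0.01478709 -0.99905074]] [-0.07528231  0.58946036  1.36065132]
side [[519.82618137   0.         324.98278714]
 [  0.         519.82618137 196.27517753]
 [  0.           0.           1.        ]] [[-0.96049144 -0.27818067  0.00846836]
 [-0.10308707  0.32734197 -0.93926583]
 [ 0.25851354 -0.90302976 -0.34308599]] [0.56193718 0.14255008 1.45683542]
```

View pics/top0.png

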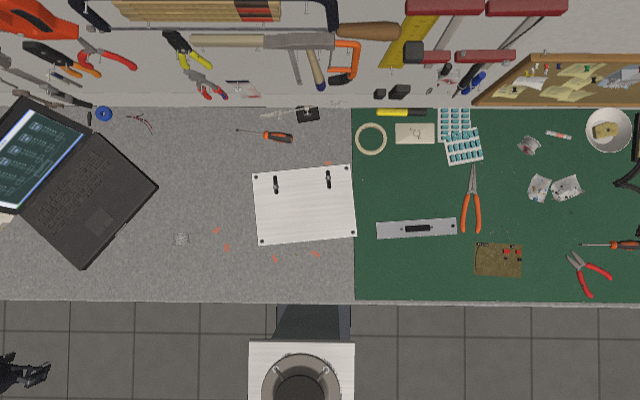

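View pics/side0.png

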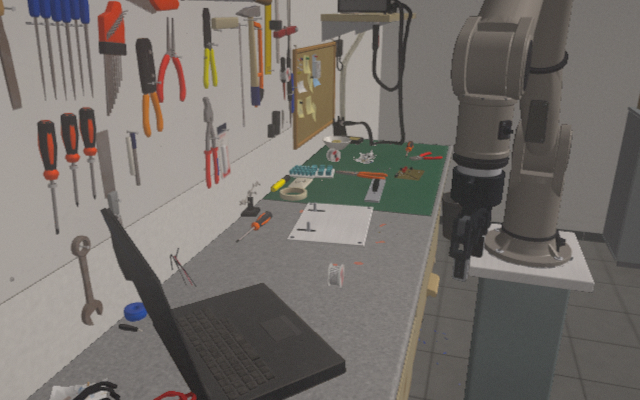

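Top view: plate around (305,205), with pins/slots near (276,184) and (328,178). The straightedge is at (416,228) with its grip at (416,228), and the pliers are close to its right end (470,200). The tape is at (371,138) and the reel at (181,238). I'll enlarge this area.

```bash
python3 - <<'E'
import cv2,numpy as np
c=np.load("pics/top0.npz")["color"][:,:,::-1]
cv2.imwrite("pics/topcrop.png",np.vstack([cv2.resize(c[155:255,240:370],None,fx=6,fy=6,interpolation=cv2.INTER_CUBIC)[:600]]))
cv2.imwrite("pics/topcrop2.png",cv2.resize(c[150:250,365:490],None,fx=6,fy=6,interpolation=cv2.INTER_CUBIC))
E
```

```text
(no output)
```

View pics/topcrop.png

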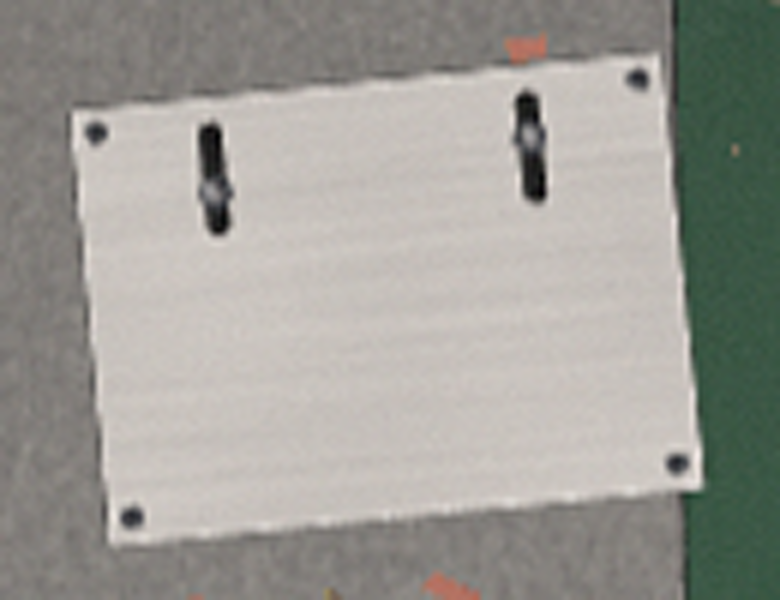

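View pics/topcrop2.png

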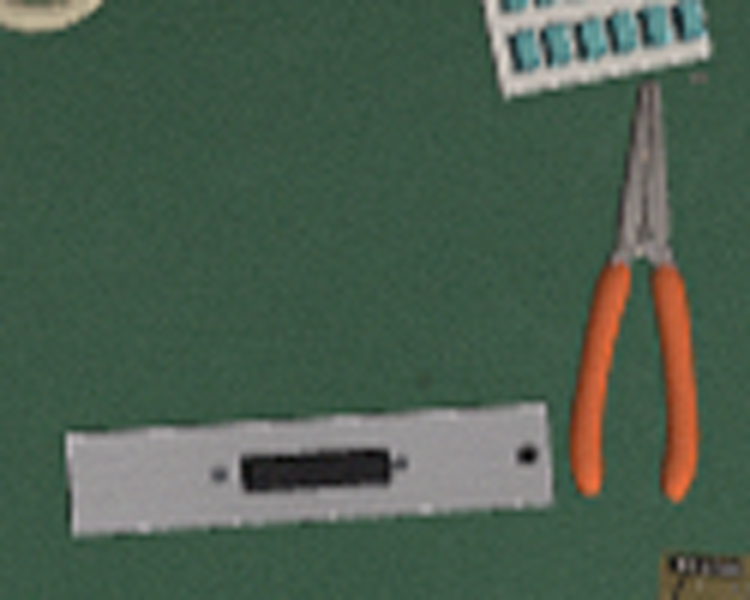

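```bash
cat > h.py <<'E'
import numpy as np
def back(c,uv,z):
    K,R,t=c["intrinsics"],c["R"],c["t"]; uv=np.atleast_2d(uv).astype(float)
    r=(np.c_[uv,np.ones(len(uv))]@np.linalg.inv(K).T)@R; o=-R.T@t
    return o+r*((z-o[2])/r[:,2])[:,None]
def crop(p,u0,v0,f=6): return (np.array(p,float)+.5)/f-.5+[u0,v0]
E
python3 - <<'E'
from h import *
np.set_printoptions(precision=4,suppress=True)
c=np.load("pics/top0.npz"); K=c["intrinsics"]
print("cam",-c["R"].T@c["t"])
B=lambda p,z,u=240,v=155:back(c,crop(p,u,v),z)
pl=B([(72,112),(660,55),(703,488),(110,545)],.008); print(pl,pl.mean(0))
d=pl[0]+pl[3]-pl[1]-pl[2]; print("plate yaw",np.arctan2(-d[0],d[1])); d=pl[0]+pl[1]-pl[2]-pl[3]; print(np.arctan2(d[1],d[0]))
sl=B([(209,124),(219,234),(526,92),(538,203)],.008); print("slots",sl,(sl[0]+sl[1])/2,(sl[2]+sl[3])/2)
for z in(.008,.02,.035):print("pins",z,B([(215,190),(530,138)],z))
se=B([(66,433),(547,404),(553,503),(73,536)],.010,365,150);print(se,se.mean(0));d=se[0]+se[3]-se[1]-se[2]; print("yaw",np.arctan2(-d[0],d[1]))
g=B([(241,455),(388,450),(391,485),(244,492)],.038,365,150);print(g,g.mean(0));d=g[0]+g[3]-g[1]-g[2]; print("yaw",np.arctan2(-d[0],d[1]))
# depth at pin area, height map
Z=c["range_z"]; v,u=np.mgrid[0:400,0:640]; P=np.stack([(u-K[0,2])*Z/K[0,0],(v-K[1,2])*Z/K[1,1],Z],-1); W=(P-c["t"])@c["R"]
for a,b in((175,198),(170,192)):
    x0=270 if a==175 else 322
    print((W[a:b,x0:x0+13,2]*1000).round().astype(int))
print("grip z",W[224:232,405:430,2].max(), "bar",W[232,385,2],"tableau",W[260,400,2],W[215,300,2])
E
```

```text
cam [ 0.5338 -0.0906  1.3825]
[[ 0.6512  0.1538  0.008 ]
 [ 0.6821 -0.1419  0.008 ]
 [ 0.4654 -0.1648  0.008 ]
 [ 0.4341  0.1314  0.008 ]] [ 0.5582 -0.0053  0.008 ]
plate yaw 0.10462608937463153
0.10398382859317329
slots [[ 0.6456  0.0846  0.008 ]
 [ 0.5903  0.0789  0.008 ]
 [ 0.6629 -0.0747  0.008 ]
 [ 0.6071 -0.0812  0.008 ]] [0.6179 0.0818 0.008 ] [ 0.635 -0.078  0.008]
pins 0.008 [[ 0.6124  0.0812  0.008 ]
 [ 0.6398 -0.0769  0.008 ]]
pins 0.02 [[ 0.6117  0.0797  0.02  ]
 [ 0.6389 -0.077   0.02  ]]
pins 0.035 [[ 0.6108  0.0778  0.035 ]
 [ 0.6377 -0.0772  0.035 ]]
[[ 0.5083 -0.2207  0.01  ]
 [ 0.5248 -0.4596  0.01  ]
 [ 0.4757 -0.4625  0.01  ]
 [ 0.4571 -0.2244  0.01  ]] [ 0.4915 -0.3418  0.01  ]
yaw 0.07361061020383483
[[ 0.4988 -0.3033  0.038 ]
 [ 0.5019 -0.3748  0.038 ]
 [ 0.4849 -0.3763  0.038 ]
 [ 0.4808 -0.3048  0.038 ]] [ 0.4916 -0.3398  0.038 ]
yaw 0.04999692557968696
[[ 9  2  6  7  7  7  8  6  1  9  4  6  8]
 [ 6  7 11  7  7  9  6  4  3  9  4  5  8]
 [12  7  9  8  8  7 10 12 12  7  4 11  5]
 [ 1  7  8  6  5  8  7 10  6  5 10  4  9]
 [11 10  9  8  7  6  9 10  5  2  4  9  8]
[... 1655 characters left out ...]
 -1    8    6    9    2   13    6   11    6    5    6]
 [   9   10   11    5    3    1    7   12    9    9    6    7    4]
 [   7    6    7    9    6    5   10    6   12    3    6    7    9]
 [   8    5   10    8    4    6    5    6    8    3    6    6    2]
 [  13    6   11    7    6    9   10    4    5    5    9   13    3]
 [  10    5    3    9    5    9   11    7    4    7   10   10    9]
 [   1   10    7    8    8    8    8    6    6    7   14   11   10]
 [   7    2   11   10    5    7    4    5    5    7    8    9   14]
 [   4    2    5    6    6    6    8    9   12    6    5    5    6]]
grip z 1.382498232052589 bar 0.006505315840360154 tableau -0.004767404611847616 0.006455742532731582
```

```bash
cat >> h.py <<'E'
from scipy.spatial.transform import Rotation as Rn
def rot(o): q=o["tool_rot"]; return Rn.from_quat([q[1],q[2],q[3],q[0]])
def target(yaw,flip=1):  # tool y down, tool x along flip*(cos yaw, sin yaw)
    x=flip*np.array([np.cos(yaw),np.sin(yaw),0]); y=np.array([0,0,-1.]); return Rn.from_matrix(np.c_[x,y,np.cross(x,y)])
def plan(o,p,yaw,flip=1):
    r=rot(o); d=r.inv().as_matrix()@(np.array(p)-o["eef_pos"]); T=r.inv()*target(yaw,flip)
    return "shift(tool, now) mm",(d*1000).round(1),"turn deg",np.degrees(T.as_rotvec()).round(2)
E
python3 - <<'E'
from station import *; from h import *
np.set_printoptions(precision=4,suppress=True)
o=get_obs(); print(rot(o).as_matrix()); 
for f in(1,-1): print(plan(o,[.16,.655,.28],.06,f))
c=np.load("pics/top0.npz")
pt=back(c,[(274.6,187),(327.9,177.5)],.035);print(pt)
E
```

```text
[[ 0.2404 -0.0003 -0.9707]
 [ 0.9707 -0.0016  0.2404]
 [-0.0016 -1.     -0.0001]]
('shift(tool, now) mm', array([ -0.3, -49.6,   2.2]), 'turn deg', array([ 0.06, 72.65, -0.08]))
('shift(tool, now) mm', array([ -0.3, -49.6,   2.2]), 'turn deg', array([  -0.08, -107.35,   -0.07]))
[[ 0.6086  0.0802  0.035 ]
 [ 0.6379 -0.0771  0.035 ]]
```

Call:
play_rows([
  [[0, -0.005, 0], [0, 6.6, 0]],
  [[0, -0.005, 0], [0, 6.6, 0]],
  [[0, -0.005, 0], [0, 6.6, 0]],
  [[0, -0.005, 0], [0, 6.6, 0]],
  [[0, -0.005, 0], [0, 6.6, 0]],
  [[0, -0.005, 0], [0, 6.6, 0]],
  [[0, -0.005, 0], [0, 6.6, 0]],
  [[0, -0.005, 0], [0, 6.6, 0]],
  [[0, -0.005, 0], [0, 6.6, 0]],
  [[0, -0.005, 0], [0, 6.6, 0]],
  [[0, 0, 0], [0, 6.6, 0]],
  [[0.022, 0, -0.026], [0, 0, 0]],
  [[0.022, 0, -0.026], [0, 0, 0]],
  [[0.022, 0, -0.026], [0, 0, 0]],
  [[0.022, 0, -0.026], [0, 0, 0]],
  [[0.022, 0, -0.026], [0, 0, 0]],
  [[0.022, 0, -0.026], [0, 0, 0]],
  [[0.022, 0, -0.026], [0, 0, 0]],
  [[0.022, 0, -0.026], [0, 0, 0]],
], gripper=0.085, grip_force=40)

```text
t: 1.68
eef_pos: [0.3513, 0.4567, 0.281]
tool_rot: [-0.707, 0.707, 0.021, -0.022]
contact_force: [0.6, 0.5, 1.1]
gripper_width: 0.995
```

Call:
play_rows([
  [[0.018, 0, -0.032], [0, 0, 0]],
  [[0.018, 0, -0.032], [0, 0, 0]],
  [[0.018, 0, -0.032], [0, 0, 0]],
  [[0.018, 0, -0.032], [0, 0, 0]],
  [[0.018, 0, -0.032], [0, 0, 0]],
  [[0.018, 0, -0.032], [0, 0, 0]],
  [[0.018, 0, -0.032], [0, 0, 0]],
  [[0.018, 0, -0.032], [0, 0, 0]],
  [[0.018, 0, -0.032], [0, 0, 0]],
  [[0.018, 0, -0.032], [0, 0, 0]],
])

```text
t: 2.52
eef_pos: [0.5501, 0.1482, 0.2811]
tool_rot: [0.707, -0.707, -0.021, 0.022]
contact_force: [1.0, 0.2, 0.7]
gripper_width: 0.996
```

Call:
play_rows([
  [[-0.006, 0.009, -0.0346], [0, 0, 0]],
  [[-0.006, 0.009, -0.0346], [0, 0, 0]],
  [[-0.006, 0.009, -0.0346], [0, 0, 0]],
  [[-0.006, 0.009, -0.0346], [0, 0, 0]],
  [[-0.006, 0.009, -0.0346], [0, 0, 0]],
  [[-0.006, 0.009, -0.0346], [0, 0, 0]],
  [[-0.006, 0.009, -0.0346], [0, 0, 0]],
  [[-0.006, 0.009, -0.0346], [0, 0, 0]],
  [[-0.006, 0.009, -0.0346], [0, 0, 0]],
  [[-0.006, 0.009, -0.0346], [0, 0, 0]],
  [[-0.006, 0.009, -0.0346], [0, 0, 0]],
  [[-0.006, 0.009, -0.0346], [0, 0, 0]],
  [[-0.006, 0.009, -0.0346], [0, 0, 0]],
  [[-0.006, 0.009, -0.0346], [0, 0, 0]],
  [[0, 0, 0], [0, 0, 0]],
  [[0, 0, 0], [0, 0, 0]],
])

```text
t: 3.85
eef_pos: [0.4935, -0.3411, 0.1545]
tool_rot: [-0.707, 0.707, 0.019, -0.02]
contact_force: [1.4, 0.6, 0.3]
gripper_width: 0.993
```

```bash
python3 - <<'E'
from station import *; from h import *
np.set_printoptions(precision=4,suppress=True)
o=get_obs(); print(o["eef_pos"],o["q"],o["contact_force"],o["torque"]); print(plan(o,[.4915,-.3405,.014],.065))
E
```

```text
[ 0.4935 -0.3411  0.1545] [ 0.0307  0.5043  0.6341  1.8444 -0.3679  0.914   0.8903] [1.3501 0.6374 0.2613] [ 0.0477 -0.0656 -0.0284]
('shift(tool, now) mm', array([ -1.7, 140.5,   0.8]), 'turn deg', array([ 0.02, -0.52, -0.11]))
```

Call:
play_rows([
  [[-0.0017, 0.02, 0.0008], [0, -0.5, 0]],
  [[0, 0.02, 0], [0, 0, 0]],
  [[0, 0.02, 0], [0, 0, 0]],
  [[0, 0.02, 0], [0, 0, 0]],
  [[0, 0.02, 0], [0, 0, 0]],
  [[0, 0.02, 0], [0, 0, 0]],
  [[0, 0.012, 0], [0, 0, 0]],
  [[0, 0.008, 0], [0, 0, 0]],
  [[0, 0, 0], [0, 0, 0]],
  [[0, 0, 0], [0, 0, 0]],
])

```text
t: 4.68
eef_pos: [0.4941, -0.3377, 0.0157]
tool_rot: [0.707, -0.707, -0.025, 0.025]
contact_force: [0.2, -0.1, 0.2]
gripper_width: 0.994
```

Call:
play_rows([
  [[0, 0, 0], [0, 0, 0]],
  [[0, 0, 0], [0, 0, 0]],
  [[0, 0, 0], [0, 0, 0]],
  [[0, 0, 0], [0, 0, 0]],
  [[0, 0, 0], [0, 0, 0]],
  [[0, 0, 0], [0, 0, 0]],
  [[0, 0, 0], [0, 0, 0]],
  [[0, 0, 0], [0, 0, 0]],
  [[0, 0, 0], [0, 0, 0]],
  [[0, 0, 0], [0, 0, 0]],
  [[0, 0, 0], [0, 0, 0]],
  [[0, 0, 0], [0, 0, 0]],
], gripper=0.005, grip_force=50)

```text
t: 5.68
eef_pos: [0.4937, -0.3382, 0.0156]
tool_rot: [0.707, -0.707, -0.025, 0.024]
contact_force: [-1.2, 0.9, 5.9]
gripper_width: 0.199
```

Call:
play_rows([
  [[0, -0.01, 0], [0, 0, 0]],
  [[0, -0.015, 0], [0, 0, 0]],
  [[0, -0.02, 0], [0, 0, 0]],
  [[0, -0.02, 0], [0, 0, 0]],
  [[0, -0.015, 0], [0, 0, 0]],
  [[0, 0, 0], [0, 0, 0]],
  [[0, 0, 0], [0, 0, 0]],
  [[0, 0, 0], [0, 0, 0]],
])

```text
t: 6.35
eef_pos: [0.4928, -0.3371, 0.0941]
tool_rot: [0.707, -0.706, -0.024, 0.025]
contact_force: [-0.2, 0.4, -6.4]
gripper_width: 0.201
```

```bash
python3 - <<'E'
from station import *; from h import *
import cv2
np.set_printoptions(precision=4,suppress=True)
o=get_obs(); print(o["eef_pos"],o["contact_force"],o["torque"],o["gripper_width"])
print(plan(o,[.533,-.008,.10],.18))
c=read_camera("side"); cv2.imwrite("pics/lift.png",cv2.resize(c["color"][130:230,280:480,::-1],None,fx=4,fy=4))
E
```

```text
[ 0.4928 -0.3371  0.0941] [-0.1531  0.4143 -6.3977] [ 0.0479  0.0244 -0.0089] 0.20137972574202165
('shift(tool, now) mm', array([ 63.1,  -5.5, 325.5]), 'turn deg', array([-0.09, -6.31, -0.1 ]))
```

View pics/lift.png

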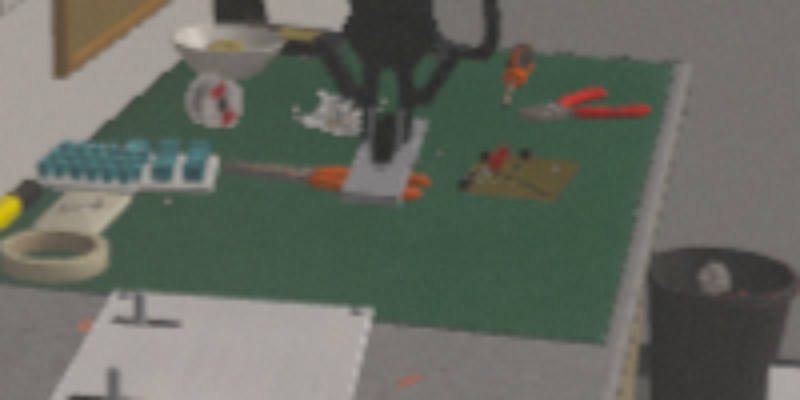

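Call:
play_rows([
  [[0.0025, 0, 0.012], [0, 0, 0]],
  [[0.005, 0, 0.025], [0, 0, 0]],
  [[0.005, 0, 0.025], [0, 0, 0]],
  [[0.005, 0, 0.025], [0, 0, 0]],
  [[0.005, 0, 0.025], [0, 0, 0]],
  [[0.005, 0, 0.025], [0, 0, 0]],
  [[0.005, 0, 0.025], [0, 0, 0]],
  [[0.005, 0, 0.025], [0, 0, 0]],
  [[0.005, 0, 0.025], [0, 0, 0]],
  [[0.005, 0, 0.025], [0, 0, 0]],
  [[0.005, 0, 0.025], [0, 0, 0]],
  [[0.005, 0, 0.025], [0, 0, 0]],
  [[0.005, 0, 0.025], [0, 0, 0]],
  [[0.0025, 0, 0.012], [0, 0, 0]],
  [[0, 0, 0], [0, -3.2, 0]],
  [[0, 0, 0], [0, -3.1, 0]],
  [[0, 0, 0], [0, 0, 0]],
  [[0, 0, 0], [0, 0, 0]],
  [[0, 0, 0], [0, 0, 0]],
])

```text
t: 7.98
eef_pos: [0.5355, -0.0106, 0.095]
tool_rot: [-0.704, 0.704, 0.062, -0.063]
contact_force: [-1.1, 0.2, -5.7]
gripper_width: 0.197
```

```bash
python3 - <<'E'
from station import *; from h import *
import cv2
np.set_printoptions(precision=4,suppress=True)
o=get_obs(); print(o["eef_pos"],o["contact_force"],o["torque"],o["gripper_width"])
print(plan(o,[.533,-.008,.0236],.18))
for n,b in(("top",(155,255,240,370)),("side",(180,260,260,400))):
    c=read_camera(n); cv2.imwrite(f"pics/{n}2.png",cv2.resize(c["color"][b[0]:b[1],b[2]:b[3],::-1],None,fx=5.5,fy=5.5))
E
```

```text
[ 0.5355 -0.0106  0.095 ] [-1.0785  0.1706 -5.6863] [-0.029  -0.0216 -0.0448] 0.197240810120823
('shift(tool, now) mm', array([-2. , 71.4,  3. ]), 'turn deg', array([-0.  , -0.15, -0.04]))
```

View pics/side2.png

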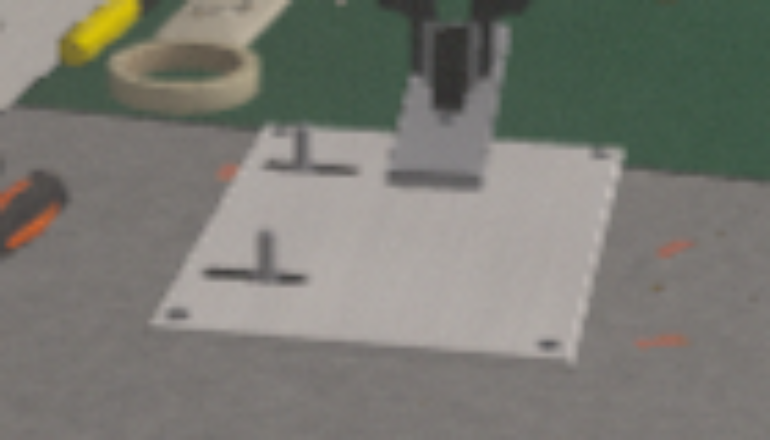

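The side view shows the bar held level over the plate. The left pin base is at about (265,275) and the right at about (303,165), both clear of the bar. Next I lower it gently.

Call:
play_rows([
  [[-0.002, 0.015, 0.003], [0, 0, 0]],
  [[0, 0.018, 0], [0, 0, 0]],
  [[0, 0.018, 0], [0, 0, 0]],
  [[0, 0.012, 0], [0, 0, 0]],
  [[0, 0.003, 0], [0, 0, 0]],
  [[0, 0.002, 0], [0, 0, 0]],
  [[0, 0.001, 0], [0, 0, 0]],
  [[0, 0, 0], [0, 0, 0]],
  [[0, 0, 0], [0, 0, 0]],
  [[0, 0, 0], [0, 0, 0]],
])

```text
t: 8.92
eef_pos: [0.534, -0.0077, 0.0269]
tool_rot: [0.704, -0.704, -0.064, 0.063]
contact_force: [-0.3, 0.5, -6.8]
gripper_width: 0.202
```

Call:
play_rows([
  [[0, 0.001, 0], [0, 0, 0]],
  [[0, 0, 0], [0, 0, 0]],
  [[0, 0, 0], [0, 0, 0]],
])

```text
t: 9.17
eef_pos: [0.5335, -0.0077, 0.0254]
tool_rot: [0.704, -0.704, -0.063, 0.063]
contact_force: [0.4, 0.9, -5.8]
gripper_width: 0.197
```

Call:
play_rows([
  [[0, 0.001, 0], [0, 0, 0]],
  [[0, 0, 0], [0, 0, 0]],
  [[0, 0, 0], [0, 0, 0]],
])

```text
t: 9.42
eef_pos: [0.5334, -0.0077, 0.0242]
tool_rot: [-0.704, 0.704, 0.063, -0.063]
contact_force: [-0.0, -0.4, -5.7]
gripper_width: 0.198
```

Call:
play_rows([
  [[0, 0.0005, 0], [0, 0, 0]],
  [[0, 0, 0], [0, 0, 0]],
  [[0, 0, 0], [0, 0, 0]],
])

```text
t: 9.67
eef_pos: [0.5334, -0.0077, 0.0237]
tool_rot: [0.704, -0.704, -0.063, 0.063]
contact_force: [0.2, -0.6, -6.5]
gripper_width: 0.203
```

Call:
play_rows([
  [[0, 0.0005, 0], [0, 0, 0]],
  [[0, 0, 0], [0, 0, 0]],
  [[0, 0, 0], [0, 0, 0]],
])

```text
t: 9.92
eef_pos: [0.5335, -0.0077, 0.0236]
tool_rot: [0.704, -0.704, -0.063, 0.063]
contact_force: [-2.0, -0.0, 1.1]
gripper_width: 0.197
```

Call:
play_rows([
  [[0, 0, 0], [0, 0, 0]],
  [[0, 0, 0], [0, 0, 0]],
  [[0, 0, 0], [0, 0, 0]],
  [[0, 0, 0], [0, 0, 0]],
  [[0, 0, 0], [0, 0, 0]],
  [[0, 0, 0], [0, 0, 0]],
], gripper=0.026, grip_force=20)

```text
t: 10.42
eef_pos: [0.5336, -0.0078, 0.0233]
tool_rot: [-0.704, 0.704, 0.063, -0.063]
contact_force: [-0.1, -1.2, -0.1]
gripper_width: 0.303
```

```bash
python3 - <<'E'
from station import *; from h import *
import cv2
np.set_printoptions(precision=4,suppress=True)
o=get_obs(); print(o["eef_pos"],o["contact_force"],o["torque"],o["gripper_width"]); print(rot(o).as_matrix())
c=read_camera("top"); cv2.imwrite("pics/top3.png",cv2.resize(c["color"][155:255,240:370,::-1],None,fx=6,fy=6,interpolation=cv2.INTER_CUBIC)); np.savez("pics/top3.npz",**c)
E
```

```text
[ 0.5336 -0.0078  0.0233] [-0.0802 -1.2029 -0.0549] [-0.0204  0.0138 -0.0355] 0.3033106142332176
[[ 0.9839  0.0003 -0.1785]
 [ 0.1785 -0.      0.9839]
 [ 0.0003 -1.     -0.0001]]
```

View pics/top3.png

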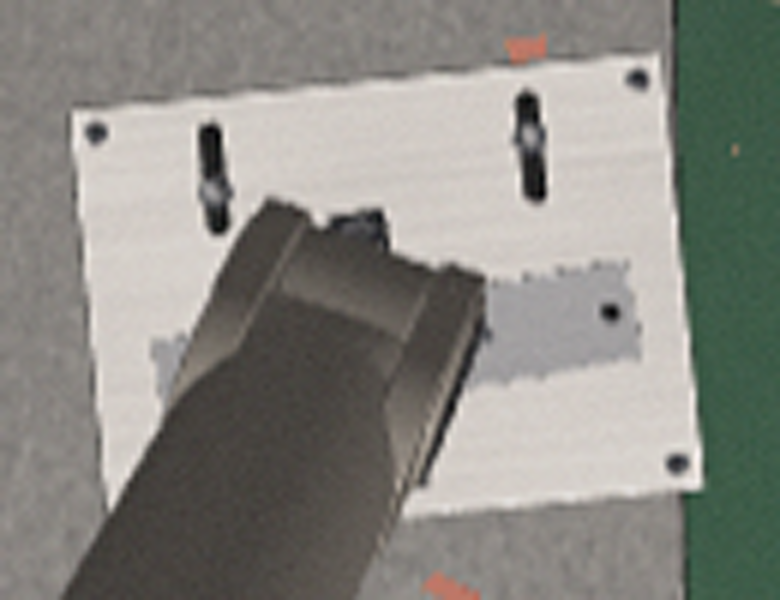

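Call:
play_rows([
  [[0.002, 0, 0], [0, 0, 0]],
  [[0.003, 0, 0], [0, 0, 0]],
  [[0.004, 0, 0], [0, 0, 0]],
  [[0.004, 0, 0], [0, 0, 0]],
  [[0.004, 0, 0], [0, 0, 0]],
  [[0.004, 0, 0], [0, 0, 0]],
  [[0.004, 0, 0], [0, 0, 0]],
  [[0.004, 0, 0], [0, 0, 0]],
  [[0.004, 0, 0], [0, 0, 0]],
  [[0.004, 0, 0], [0, 0, 0]],
  [[0.003, 0, 0], [0, 0, 0]],
])

```text
t: 11.38
eef_pos: [0.5734, -0.0004, 0.0232]
tool_rot: [-0.704, 0.704, 0.064, -0.063]
contact_force: [-1.4, 0.1, -1.2]
gripper_width: 0.304
```

Call:
play_rows([
  [[0.002, 0, 0], [0, 0, 0]],
  [[0.002, 0, 0], [0, 0, 0]],
  [[0.001, 0, 0], [0, 0, 0]],
  [[0.001, 0, 0], [0, 0, 0]],
  [[0.001, 0, 0], [0, 0, 0]],
])

```text
t: 11.8
eef_pos: [0.5796, 0.0006, 0.0233]
tool_rot: [0.704, -0.704, -0.063, 0.063]
contact_force: [-2.1, 0.3, -0.9]
gripper_width: 0.302
```

```bash
python3 - <<'E'
from station import *; from h import *
import cv2
np.set_printoptions(precision=4,suppress=True)
o=get_obs(); print(o["eef_pos"],o["contact_force"],o["torque"],o["gripper_width"])
c=read_camera("top"); np.savez("pics/top4.npz",**c)
d=read_camera("side"); np.savez("pics/side4.npz",**d)
a=cv2.resize(c["color"][160:230,240:370,::-1],None,fx=6,fy=6,interpolation=cv2.INTER_CUBIC)[:300]
b=cv2.resize(d["color"][195:250,275:395,::-1],(780,300),interpolation=cv2.INTER_CUBIC)
cv2.imwrite("pics/both4.png",np.vstack([a,b]))
E
```

```text
[0.5796 0.0006 0.0233] [-2.0975  0.3269 -0.879 ] [-0.0542  0.3739 -0.0237] 0.3017805550471357
```

View pics/both4.png

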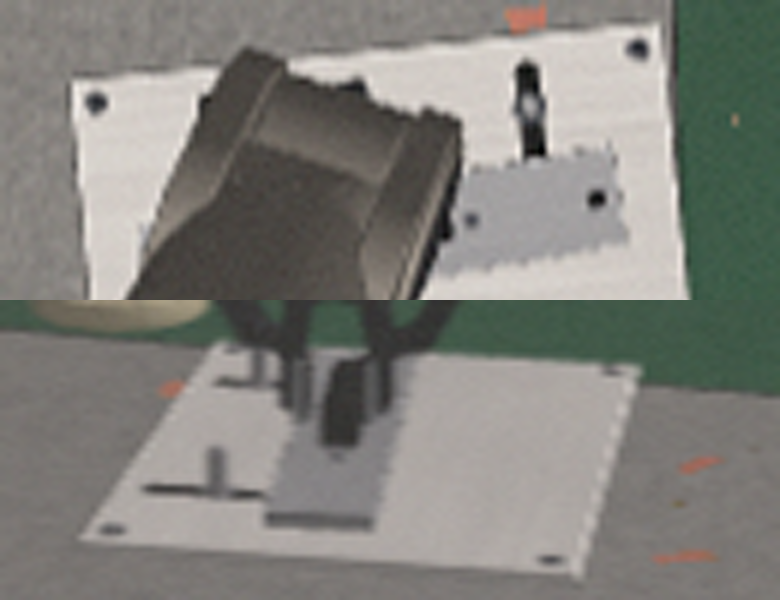

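Call:
play_rows([
  [[0.001, 0, 0], [0, 0, 0]],
  [[0.001, 0, 0], [0, 0, 0]],
  [[0.001, 0, 0], [0, 0, 0]],
  [[0.001, 0, 0], [0, 0, 0]],
  [[0.001, 0, 0], [0, 0, 0]],
  [[0.001, 0, 0], [0, 0, 0]],
  [[0.001, 0, 0], [0, 0, 0]],
  [[0.001, 0, 0], [0, 0, 0]],
  [[0.001, 0, 0], [0, 0, 0]],
  [[0.001, 0, 0], [0, 0, 0]],
  [[0.001, 0, 0], [0, 0, 0]],
  [[0.001, 0, 0], [0, 0, 0]],
])

```text
t: 12.9
eef_pos: [0.5916, 0.0028, 0.0233]
tool_rot: [0.704, -0.704, -0.063, 0.063]
contact_force: [-2.6, -1.5, 1.5]
gripper_width: 0.302
```

Call:
play_rows([
  [[0.0005, 0, 0], [0, 0, 0]],
  [[0.0005, 0, 0], [0, 0, 0]],
])

```text
t: 13.07
eef_pos: [0.5925, 0.003, 0.0233]
tool_rot: [0.704, -0.704, -0.063, 0.063]
contact_force: [-2.3, -0.8, 0.6]
gripper_width: 0.304
```

```bash
cat > f.py <<'E'
from station import *; from h import *
np.set_printoptions(precision=4,suppress=True)
o=get_obs(); n=np.array([.983,.183,0]); print(o["eef_pos"],"push",-o["contact_force"]@n,"fz",o["contact_force"][2],"torque",o["torque"])
E
python3 f.py
```

```text
[0.5925 0.003  0.0233] push 2.4385517923394593 fz 0.5594333772797275 torque [-0.0527  0.5046 -0.0305]
```

Call:
play_rows([
  [[0.0005, 0, 0], [0, 0, 0]],
  [[0.0005, 0, 0], [0, 0, 0]],
  [[0, 0, 0], [0, 0, 0]],
])

```text
t: 13.32
eef_pos: [0.5936, 0.0032, 0.0233]
tool_rot: [-0.704, 0.704, 0.063, -0.063]
contact_force: [-2.0, -0.4, 1.1]
gripper_width: 0.305
```

```bash
python3 f.py
```

```text
[0.5936 0.0032 0.0233] push 1.9983586344383808 fz 1.1153374858907004 torque [-0.0981  0.4141 -0.0336]
```

Call:
play_rows([
  [[0.0005, 0, 0], [0, 0, 0]],
  [[0.0005, 0, 0], [0, 0, 0]],
  [[0, 0, 0], [0, 0, 0]],
])

```text
t: 13.57
eef_pos: [0.5946, 0.0034, 0.0233]
tool_rot: [-0.704, 0.704, 0.063, -0.063]
contact_force: [-2.3, -0.3, 0.7]
gripper_width: 0.3
```

```bash
python3 f.py
```

```text
[0.5946 0.0034 0.0233] push 2.345233965632141 fz 0.7268724048002909 torque [-0.0948  0.3704  0.0017]
```

Call:
play_rows([
  [[0.0005, 0, 0], [0, 0, 0]],
  [[0.0005, 0, 0], [0, 0, 0]],
  [[0, 0, 0], [0, 0, 0]],
])

```text
t: 13.82
eef_pos: [0.5956, 0.0036, 0.0233]
tool_rot: [0.704, -0.704, -0.063, 0.063]
contact_force: [-1.9, -0.4, 0.9]
gripper_width: 0.307
```

```bash
python3 f.py
```

```text
[0.5956 0.0036 0.0233] push 1.9352380109775762 fz 0.928327094399336 torque [-0.1085  0.3699  0.008 ]
```

Call:
play_rows([
  [[0.0005, 0, 0], [0, 0, 0]],
  [[0.0005, 0, 0], [0, 0, 0]],
  [[0, 0, 0], [0, 0, 0]],
])

```text
t: 14.07
eef_pos: [0.5966, 0.0037, 0.0233]
tool_rot: [-0.704, 0.704, 0.063, -0.063]
contact_force: [-1.8, -0.6, 1.0]
gripper_width: 0.306
```

```bash
python3 f.py
```

```text
[0.5966 0.0037 0.0233] push 1.8893201399351918 fz 0.9895852656634649 torque [-0.0542  0.3443 -0.0248]
```

Call:
play_rows([
  [[0.0005, 0, 0], [0, 0, 0]],
  [[0, 0, 0], [0, 0, 0]],
  [[0, 0, 0], [0, 0, 0]],
])

```text
t: 14.32
eef_pos: [0.597, 0.0038, 0.0233]
tool_rot: [0.704, -0.704, -0.063, 0.063]
contact_force: [-2.4, -0.8, 0.1]
gripper_width: 0.305
```

```bash
python3 f.py
```

```text
[0.597  0.0038 0.0233] push 2.5319318956773134 fz 0.09559926644078708 torque [-0.0772  0.3633 -0.0078]
```

Call:
play_rows([
  [[0.0005, 0, 0], [0, 0, 0]],
  [[0, 0, 0], [0, 0, 0]],
  [[0, 0, 0], [0, 0, 0]],
])

```text
t: 14.57
eef_pos: [0.5974, 0.0039, 0.0233]
tool_rot: [0.704, -0.704, -0.063, 0.063]
contact_force: [-0.7, -0.5, -0.4]
gripper_width: 0.308
```

```bash
python3 f.py
```

```text
[0.5974 0.0039 0.0233] push 0.7987913000294979 fz -0.3856633236693478 torque [-0.0227  0.3251  0.0147]
```

Call:
play_rows([
  [[0.0005, 0, 0], [0, 0, 0]],
  [[0.0003, 0, 0], [0, 0, 0]],
  [[0, 0, 0], [0, 0, 0]],
])

```text
t: 14.82
eef_pos: [0.5983, 0.0041, 0.0233]
tool_rot: [0.704, -0.704, -0.063, 0.063]
contact_force: [-1.1, -1.1, 0.7]
gripper_width: 0.304
```

```bash
python3 f.py
```

```text
[0.5983 0.0041 0.0233] push 1.2622557607611637 fz 0.6655228378941757 torque [-0.0984  0.3564 -0.0054]
```

Call:
play_rows([
  [[0.0005, 0, 0], [0, 0, 0]],
  [[0, 0, 0], [0, 0, 0]],
  [[0, 0, 0], [0, 0, 0]],
])

```text
t: 15.07
eef_pos: [0.5988, 0.0041, 0.0233]
tool_rot: [-0.704, 0.704, 0.063, -0.063]
contact_force: [-2.0, 0.1, -0.8]
gripper_width: 0.308
```

```bash
python3 f.py
```

```text
[0.5988 0.0041 0.0233] push 1.9811962798274014 fz -0.7720451238951065 torque [-0.0539  0.2834  0.0121]
```

Call:
play_rows([
  [[0.0005, 0, 0], [0, 0, 0]],
  [[0, 0, 0], [0, 0, 0]],
  [[0, 0, 0], [0, 0, 0]],
])

```text
t: 15.32
eef_pos: [0.5993, 0.0042, 0.0233]
tool_rot: [0.704, -0.704, -0.063, 0.063]
contact_force: [-2.1, -0.1, -0.4]
gripper_width: 0.307
```

```bash
python3 f.py
```

```text
[0.5993 0.0042 0.0233] push 2.1219342714146383 fz -0.4304164553030606 torque [-0.0515  0.3722 -0.0049]
```

```bash
cat > v.py <<'E'
from station import *; from h import *
import cv2,sys
k=sys.argv[1]
c=read_camera("top"); np.savez(f"pics/top{k}.npz",**c)
d=read_camera("side"); np.savez(f"pics/side{k}.npz",**d)
a=cv2.resize(c["color"][165:205,255:355,::-1],(800,320),interpolation=cv2.INTER_CUBIC)
b=cv2.resize(d["color"][200:238,285:385,::-1],(800,280),interpolation=cv2.INTER_CUBIC)
cv2.imwrite(f"pics/both{k}.png",np.vstack([a,b]))
E
python3 v.py 5
```

```text
(no output)
```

View pics/both5.png

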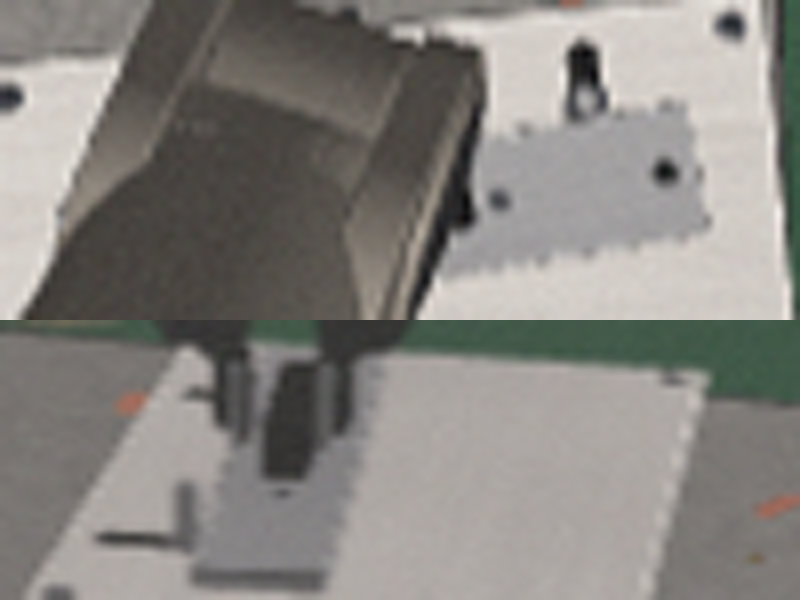

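Contact is close: the right pin's front is at about (587,113) with the bar edge near (587,118), and the left pin's front at (197,540) sits almost on the bar edge. Next I step finely and average the force readings.

```bash
cat > f.py <<'E'
from station import *; from h import *
np.set_printoptions(precision=3,suppress=True)
n=np.array([.983,.183,0]); F=[];T=[]
for i in range(6):
    o=get_obs(); F.append(o["contact_force"]); T.append(o["torque"]); read_camera("top")
F=np.mean(F,0);T=np.mean(T,0)
print(o["t"],o["eef_pos"]*1000,"push",round(-F@n,2),"fz",round(F[2],2),"torque",T)
E
python3 f.py
```

```text
15.6667 [599.223   4.245  23.304] push 1.26 fz -0.84 torque [-0.049  0.26  -0.003]
```

Call:
play_rows([
  [[0.0005, 0, 0], [0, 0, 0]],
  [[0.0005, 0, 0], [0, 0, 0]],
  [[0, 0, 0], [0, 0, 0]],
])

```text
t: 15.97
eef_pos: [0.6001, 0.0044, 0.0233]
tool_rot: [0.704, -0.704, -0.063, 0.063]
contact_force: [-2.3, -0.0, 0.1]
gripper_width: 0.307
```

```bash
python3 f.py
```

```text
16.2167 [600.136   4.383  23.297] push 2.04 fz -0.04 torque [-0.062  0.364  0.003]
```

Call:
play_rows([
  [[0.0005, 0, 0], [0, 0, 0]],
  [[0, 0, 0], [0, 0, 0]],
])

```text
t: 16.43
eef_pos: [0.6004, 0.0044, 0.0233]
tool_rot: [0.704, -0.704, -0.063, 0.064]
contact_force: [-3.7, -0.4, 0.7]
gripper_width: 0.306
```

```bash
python3 f.py
```

```text
16.6833 [600.476   4.411  23.302] push 3.26 fz 1.08 torque [-0.106  0.63   0.002]
```

Call:
play_rows([
  [[0.0005, 0, 0], [0, 0, 0]],
  [[0, 0, 0], [0, 0, 0]],
])

```text
t: 16.9
eef_pos: [0.6008, 0.0044, 0.0232]
tool_rot: [0.704, -0.704, -0.063, 0.064]
contact_force: [-4.8, -1.0, 2.5]
gripper_width: 0.303
```

```bash
python3 f.py
```

```text
17.15 [600.774   4.415  23.24 ] push 4.36 fz 2.95 torque [-0.227  1.016  0.017]
```

Call:
play_rows([
  [[0.0005, 0, 0], [0, 0, 0]],
  [[0, 0, 0], [0, 0, 0]],
])

```text
t: 17.37
eef_pos: [0.601, 0.0045, 0.0232]
tool_rot: [0.704, -0.704, -0.063, 0.064]
contact_force: [-5.1, -1.7, 3.2]
gripper_width: 0.305
```

```bash
python3 f.py
```

```text
17.6167 [601.02    4.466  23.141] push 5.46 fz 3.24 torque [-0.236  1.122 -0.007]
```

Call:
play_rows([
  [[0.0005, -0.0002, 0], [0, 0, 0]],
  [[0, 0, 0], [0, 0, 0]],
])

```text
t: 17.83
eef_pos: [0.6012, 0.0045, 0.0231]
tool_rot: [-0.704, 0.704, 0.063, -0.064]
contact_force: [-4.4, -0.9, 3.0]
gripper_width: 0.306
```

```bash
python3 f.py
```

```text
18.0833 [601.175   4.49   23.151] push 5.45 fz 2.07 torque [-0.288  1.197  0.009]
```

Call:
play_rows([
  [[0.0005, -0.0001, 0], [0, 0, 0]],
  [[0, 0, 0], [0, 0, 0]],
])

```text
t: 18.3
eef_pos: [0.6013, 0.0045, 0.0231]
tool_rot: [0.704, -0.704, -0.062, 0.064]
contact_force: [-5.6, -2.0, 2.3]
gripper_width: 0.303
```

```bash
python3 f.py
```

```text
18.55 [601.348   4.491  23.161] push 6.32 fz 2.21 torque [-0.329  1.338  0.051]
```

Call:
play_rows([
  [[0.0005, -0.0001, 0], [0, 0, 0]],
  [[0.0005, -0.0001, 0], [0, 0, 0]],
  [[0, 0, 0], [0, 0, 0]],
])

```text
t: 18.85
eef_pos: [0.6017, 0.0045, 0.0232]
tool_rot: [0.704, -0.704, -0.062, 0.065]
contact_force: [-7.7, -1.6, 2.8]
gripper_width: 0.305
```

```bash
python3 f.py; python3 v.py 6
```

```text
19.1 [601.652   4.539  23.196] push 7.85 fz 3.23 torque [-0.345  1.646  0.028]
```

View pics/both6.png

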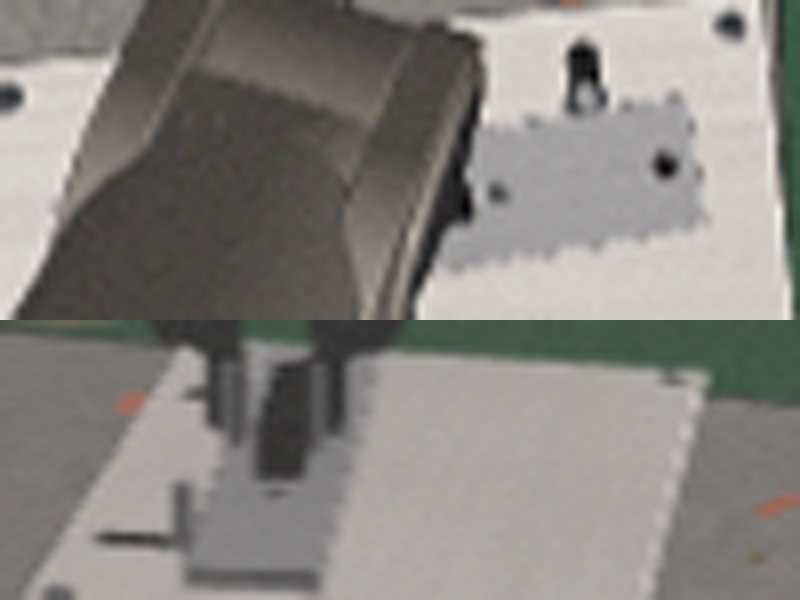

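Both pins look borne on: right pin at (587,98) with the edge at about 115, left pin at (185,535) with the edge at about (190,545). Push is about 8 N including friction. I'll back off slowly so the bar settles without springing.

Call:
play_rows([
  [[-0.00015, 0, 0], [0, 0, 0]],
  [[-0.00015, 0, 0], [0, 0, 0]],
  [[-0.00015, 0, 0], [0, 0, 0]],
  [[-0.00015, 0, 0], [0, 0, 0]],
  [[-0.00015, 0, 0], [0, 0, 0]],
  [[-0.00015, 0, 0], [0, 0, 0]],
  [[-0.00015, 0, 0], [0, 0, 0]],
  [[-0.00015, 0, 0], [0, 0, 0]],
  [[-0.00015, 0, 0], [0, 0, 0]],
  [[-0.00015, 0, 0], [0, 0, 0]],
  [[-0.00015, 0, 0], [0, 0, 0]],
  [[-0.00015, 0, 0], [0, 0, 0]],
  [[-0.00015, 0, 0], [0, 0, 0]],
  [[-0.00015, 0, 0], [0, 0, 0]],
  [[-0.00015, 0, 0], [0, 0, 0]],
  [[-0.00015, 0, 0], [0, 0, 0]],
])

```text
t: 20.58
eef_pos: [0.6015, 0.0048, 0.0239]
tool_rot: [0.704, -0.704, -0.064, 0.063]
contact_force: [-2.8, -0.9, -1.7]
gripper_width: 0.305
```

```bash
python3 f.py
```

```text
20.8333 [601.387   4.763  23.862] push 3.52 fz -1.97 torque [-0.158  0.762  0.005]
```

Call:
play_rows([
  [[0, 0.0002, 0], [0, 0, 0]],
  [[0, 0.0002, 0], [0, 0, 0]],
  [[-0.00015, 0, 0], [0, 0, 0]],
  [[-0.00015, 0, 0], [0, 0, 0]],
  [[-0.00015, 0, 0], [0, 0, 0]],
  [[-0.00015, 0, 0], [0, 0, 0]],
  [[0, 0, 0], [0, 0, 0]],
])

```text
t: 21.47
eef_pos: [0.6013, 0.0046, 0.0236]
tool_rot: [-0.704, 0.704, 0.064, -0.063]
contact_force: [-1.9, 0.1, 1.7]
gripper_width: 0.306
```

```bash
python3 f.py
```

```text
21.7167 [601.114   4.486  23.524] push 1.44 fz 0.92 torque [ 0.02   0.35  -0.002]
```

Call:
play_rows([
  [[-0.00015, 0, 0], [0, 0, 0]],
  [[-0.00015, 0, 0], [0, 0, 0]],
  [[-0.00015, 0, 0], [0, 0, 0]],
  [[-0.00015, 0, 0], [0, 0, 0]],
  [[-0.0002, 0, 0], [0, 0, 0]],
  [[-0.0002, 0, 0], [0, 0, 0]],
  [[-0.0003, 0, 0], [0, 0, 0]],
  [[-0.0005, 0, 0], [0, 0, 0]],
  [[-0.0005, 0, 0], [0, 0, 0]],
  [[0, 0, 0], [0, 0, 0]],
])

```text
t: 22.6
eef_pos: [0.5982, 0.004, 0.0234]
tool_rot: [0.704, -0.704, -0.063, 0.063]
contact_force: [0.3, -0.9, 0.2]
gripper_width: 0.303
```

```bash
python3 f.py
```

```text
22.85 [598.373   4.075  23.382] push 0.0 fz -0.01 torque [ 0.012  0.007 -0.011]
```

Call:
play_rows([
  [[0, -0.004, 0], [0, 0, 0]],
  [[0, -0.008, 0], [0, 0, 0]],
  [[0, -0.015, 0], [0, 0, 0]],
  [[0, -0.02, 0], [0, 0, 0]],
  [[0, -0.025, 0], [0, 0, 0]],
  [[0, -0.03, 0], [0, 0, 0]],
  [[0, -0.03, 0], [0, 0, 0]],
  [[0, -0.015, -0.02], [0, 0, 0]],
  [[0, 0, -0.03], [0, 0, 0]],
  [[0, 0, -0.03], [0, 0, 0]],
  [[0, 0, -0.03], [0, 0, 0]],
  [[-0.01, 0, -0.03], [0, 0, 0]],
  [[-0.01, 0, -0.03], [0, 0, 0]],
  [[-0.01, 0, -0.03], [0, 0, 0]],
  [[-0.01, 0, -0.03], [0, 0, 0]],
  [[-0.01, 0, -0.03], [0, 0, 0]],
  [[-0.01, 0, -0.03], [0, 0, 0]],
  [[0, 0, -0.015], [0, 0, 0]],
  [[0, 0, 0], [0, 0, 0]],
])

```text
t: 24.48
eef_pos: [0.5922, -0.3124, 0.1718]
tool_rot: [-0.703, 0.706, 0.061, -0.061]
contact_force: [-0.0, 0.0, 0.1]
gripper_width: 0.304
```

```bash
python3 f.py; python3 v.py 7; python3 - <<'E'
import numpy as np,cv2
I=lambda n:np.load(n)["color"][:,:,::-1]
# averaged frames for less noise
from station import read_camera
s=np.mean([read_camera("side")["color"].astype(float) for _ in range(8)],0)[:,:,::-1].astype(np.uint8)
t=np.mean([read_camera("top")["color"].astype(float) for _ in range(8)],0)[:,:,::-1].astype(np.uint8)
cv2.imwrite("pics/t7.png",t);cv2.imwrite("pics/s7.png",s)
cv2.imwrite("pics/fin.png",np.vstack([cv2.resize(t[168:203,260:350],(800,311),interpolation=cv2.INTER_CUBIC),cv2.resize(s[200:236,290:390],(800,288),interpolation=cv2.INTER_CUBIC)]))
E
```

```text
24.7333 [ 594.351 -304.877  170.412] push -0.21 fz 0.05 torque [0.033 0.008 0.016]
```

View pics/fin.png

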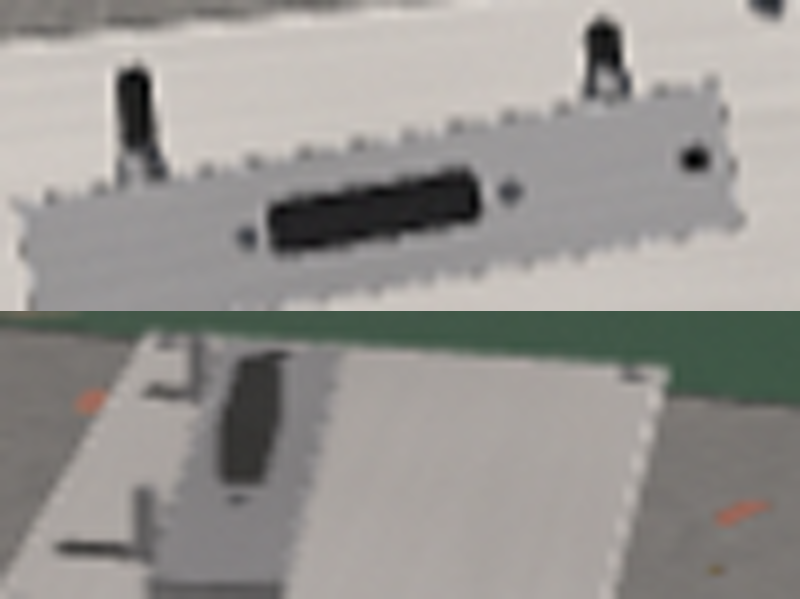

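```bash
python3 - <<'E'
import numpy as np,cv2
L=lambda n:np.load(f"pics/{n}.npz")["color"].astype(np.float32).mean(2)
t7=cv2.imread("pics/t7.png").astype(np.float32).mean(2); s7=cv2.imread("pics/s7.png").astype(np.float32).mean(2)
def shift(ref,im,r,ax):  # LS shift along axis ax (0=v,1=u), plus gain/offset
    g=np.gradient(ref,axis=ax)[r].ravel(); a=ref[r].ravel(); b=im[r].ravel()
    A=np.c_[-g,a,np.ones_like(a)]; x,*_=np.linalg.lstsq(A,b,rcond=None); return round(float(x[0]/x[1]),2)
sl=np.s_
T={k:L("top"+k) for k in "034567"}
rr=sl[172:179,325:332]; rl=sl[180:188,271:279]; ctl=sl[163:172,340:352]; ctl2=sl[172:180,252:261]
refR=(T['0']+T['3']+T['4'])/3; refL=(T['0']+T['3'])/2
print("right",{k:shift(refR,T[k],rr,0) for k in "034567"},shift(refR,t7,rr,0),"ctl",shift(refR,t7,ctl,0),{k:shift(refR,T[k],ctl,0) for k in "56"})
print("left",{k:shift(refL,T[k],rl,0) for k in "037"},shift(refL,t7,rl,0),"ctl",shift(refL,t7,ctl2,0))
S={k:L("side"+k) for k in "04567"}
np.set_printoptions(linewidth=200,precision=0,suppress=True)
print(S['0'][218:234,296:320]); print(s7[218:234,296:320]); 
print(t7[170:182,322:336]);print(refR[170:182,322:336]); print(t7[178:192,268:284]);print(refL[178:192,268:284])
E
```

```text
right {'0': -0.0, '3': 0.02, '4': -0.01, '5': 0.01, '6': -0.22, '7': -0.08} -0.09 ctl 0.0 {'5': 0.01, '6': 0.0}
left {'0': -0.02, '3': 0.02, '7': -0.08} -0.06 ctl -0.0
[[121. 119. 120. 150. 172. 173. 173. 173. 172. 174. 172. 171. 171. 171. 171. 172. 169. 169. 167. 168. 172. 172. 171. 169.]
 [119. 123. 147. 169. 169. 172. 172. 171. 172. 170. 171. 169. 171. 171. 171. 171. 168. 168. 168. 169. 171. 170. 170. 170.]
 [117. 130. 159. 171. 171. 171. 172. 171. 173. 172. 171. 168. 168. 170. 171. 170. 169. 168. 169. 167. 170. 171. 170. 170.]
 [115. 152. 177. 172. 169. 172. 172. 170. 171. 172. 168. 158. 153. 161. 169. 167. 169. 167. 169. 168. 171. 170. 169. 172.]
 [136. 163. 171. 170. 172. 173. 174. 173. 170. 172. 156. 125. 115. 143. 164. 169. 166. 169. 168. 172. 171. 170. 171. 172.]
 [159. 178. 173. 170. 172. 173. 171. 169. 171. 172. 150. 111. 103. 130. 157. 169. 166. 168. 169. 170. 170. 172. 172. 173.]
 [166. 170. 172. 171. 174. 173. 171. 171. 172. 170. 149. 110. 102. 126. 157. 169. 168. 170. 171. 168. 170. 170. 172. 173.]
 [172. 172. 173. 174. 173. 171. 171. 172. 173. 173. 150. 111.  98. 128.
[... 6385 characters left out ...]
117. 210. 204. 203. 203. 203. 202.]
 [205. 204. 201. 205. 209. 152.  55.  60.  64.  90. 208. 206. 202. 202. 203. 200.]
 [203. 204. 201. 204. 210. 148. 118. 108.  70.  58. 176. 204. 203. 200. 200. 200.]
 [200. 202. 201. 204. 208. 122. 149. 148.  94.  77. 122. 201. 200. 197. 196. 198.]
 [201. 201. 199. 201. 204. 109. 135. 151. 125.  80.  94. 198. 196. 194. 195. 197.]
 [199. 198. 196. 198. 203. 145. 103. 116. 109.  75. 160. 200. 199. 196. 199. 193.]
 [199. 197. 197. 198. 202. 192.  83.  68.  67.  47. 185. 203. 201. 200. 205. 167.]
 [200. 200. 199. 199. 202. 208.  86.  40.  48.  28. 161. 204. 202. 193. 179. 131.]
 [198. 198. 198. 199. 201. 208. 109.  40.  30.  21. 136. 204. 203. 171. 130. 128.]]
```

```bash
python3 -c "
from station import *
o=get_obs();print(o['t'],o['contact_force'],o['joint_vel'].round(3));print(hand_in())"
```

```text
25.6833 [0.3818171  0.14943359 0.06800773] [ 0.001 -0.    -0.001  0.001  0.001  0.001  0.001]
the job is handed in; nothing more can be done
None
```

I picked up the straightedge by its grip and laid it flat on the open part of the plate. I then slid it with the rear finger until it bore on both pins, backed off slowly and retreated. The job was handed in at 25.7 s.

**Pushing:** the push peaked at about 8 N. About 2 N of that was sliding friction, plus perhaps another 1 N from the finger pressing down a little. That left roughly 5 N on the two pins together, which I estimate as no more than about 3.5 N on either one. I could not measure each pin's force separately while pushing.

**Last checks:**
- **Both pins touched:** in the pictures the long edge lies against both pins, and the bar is flat.
- **Both pins still pressed:** both pins have moved slightly towards +x from where they started, about 0.27 mm on the right (about 0.6 N) and 0.18 mm on the left (about 0.45 N). The shift was 0.06 to 0.09 px against about 0.02 px of noise.
- **Robot clear:** the arm stood still and clear of everything, with no contact force beyond noise, and I did not touch the bystanders.

**Disagreement:** contact came about 4 mm later than my first camera estimate of the pins, so I found it by feel. The left pin's force is the least certain figure: the estimate is small, and at the peak of the push the top view of that pin was blocked.

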